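# Spin down the loose wing nut of the food press

### The job

One of the two black wing nuts on the food press still stands high on its stud; the other is already screwed down. Push the high one round by its wings with the fingertips, stroke after stroke, clockwise seen from above, until it is fully home on the pressing plate. Push only, do not pinch its wings, and leave the other nut and the mug, salt shaker and garlic beside the press alone.

Things in the scene. Friction and masses are not known exactly. Their poses are not given: they have to be found in the camera images.
- press: Food press, fixed: wooden board 130 x 216 mm, steel mould, and an aluminium pressing plate 112 x 206 mm with its top 74 mm above the worktop. Origin: on the worktop under its centre; y along its long side, x across, z up. Two studs (8 mm thick, tops at 138 mm) stand at y = +75 and -75 mm, x = 0; which one carries the high nut varies.
- nut_loose (a joint): The wing nut to screw down. Value: rad unscrewed from its seat; 0 = fully home on the plate (hard stop); starts 6 to 11 rad up. Grows counter-clockwise from above; screwing down is clockwise. Rises 10 mm per turn (1.59 mm per rad). Turns easily (0.03 N m), stays where left. At 0 its wings point along the press's +x and -x.
- nut_loose_hub (a point): Point on the loose nut's axis at mid height of its wings: 95 mm above the worktop when home, plus the rise of the thread. x along the wings, z up; turns with the nut. Black plastic: two flat upright wings, 7 mm thick, 22 mm high (11 mm above and below this point), reaching 42 mm from the axis; hub 23 mm wide. A 24 mm wide steel washer 4 mm thick rides under it.
- nut_tight (a joint): The other, equal wing nut, already home: value 0, same sense as nut_loose. It must stay home.
- nut_tight_hub (a point): Point on the axis of the tight nut at mid height of its wings, 95 mm above the worktop; x along its wings, z up.
- nut_loose_push: The faces of the loose nut's wings that are pushed to screw it down: the +y side of the wing on +x and the -y side of the wing on -x, in the axes of nut_loose_hub. Origin on the nut's axis, 21 mm below nut_loose_hub.
- nut_loose_back: The other two faces of the same wings. Force on both kinds of face at once means that a wing is pinched. Origin as nut_loose_push.
- mug: A small cream mug 62 x 85 x 51 mm (handle included), standing beside the narrow right-hand end of the press; origin under its centre, z up.
- shaker: A glass salt shaker with a grey cap, 44 mm wide and 90 mm high, behind the press; origin under its centre, z up.
- garlic: A garlic bulb about 54 mm wide and 55 mm high, behind the press; origin under its centre, z up.
- press_handle (a point): Top centre of the fixed bow handle in the middle of the plate, 125 mm above the worktop, axes as the press. The bow (10 mm rod, wooden grip 18 mm thick) reaches 31 mm from the centre to either side along y, so it bars a finger from going all the way round a nut.

How it is judged:
By the outcome, as a careful person would: the job done as asked, in the order asked, and still so for the second after the job is handed in, with the robot touching nothing.
It also fails if it takes over 69 s, if anything falls off the work surface, if the arm or the gripper's body presses on something with over 40 N, if the wrist force passes 120 N, or if a joint passes its speed limit or range.

### The arm

A 7-joint arm with a two-finger parallel gripper is mounted at the origin on a cart in front of the work surface, level with it; the furniture and walls round the work are solid. World frame = base frame: x ahead of the robot, y to its left, z up, the work surface at z = 0. Lengths are in m, angles in rad, forces in N, time in s.
With the tool pointing down it reaches from about 0.425 to 0.925 m from the base axis. Payload 6.8 kg.
Tool frame: the origin (TCP) lies between the finger pads; the fingertips stand 14 mm ahead of it and the grasp point (between the pads) lies 5 mm behind it; z points along the fingers, y is the line along which they close (so a half turn about z gives the same grasp; the last joint's range is limited). The gripper opens to 85 mm and grips with 20 to 120 N. Pads are 22 mm wide; open, the fingers measure 114 mm over their backs; the gripper's body (76 mm by 85 mm) begins 54 mm behind the grasp point. The pads swing forward as they close: fully open they stand 13 mm farther back than shut.
Start: joints at [-1.447, 0.477, 0.022, 1.555, -0.011, 1.109, -0.083], TCP at [0.155, 0.657, 0.215] pointing down, gripper open.
Joint ranges: [-2.96, 2.96], [-0.34, 2.1], [-1.41, 1.46], [0.24, 2.44], [-1.37, 4.51], [0.17, 1.92], [-2.96, 2.96]. Speed limits (rad/s): [2.39, 2.39, 3.14, 3.14, 3.14, 3.14, 3.14].

### API

Orientations are given as a rotation vector (axis times angle).
In Python, from bench import r, eyes, ticket gives the robot as it stands. The module is installed in compiled form; this text tells all that it offers.
- The arm moves only by the tool arm_command, never from a script. Its argument "plan" is text: rows parted by semicolons, each of 4 numbers parted by spaces: the shift along the tool's x, y, z in m, then the turn about the tool's z in degrees. In form: tx ty tz yaw; .... A call has 1 to 20 rows; each row shifts and turns the commanded pose from where the row before left it, along the tool's axes as they then stand; what a row does not reach is not made up. A row lasts 1/8 s, in which the tool goes at most 62.5 mm and 10.7 degrees, less where a joint would pass 70% of its speed; a pose out of reach is approached as far as the arm can. A call is refused whole if a number of a shift passes 0.0625 or a number of a turn 10.7, either way. A call with a gripper value outside its range is refused whole. "hand" is the closure, from -1 (fully open) to 1 (shut), set as the call begins (left out, the last holds). The fingers move at their own pace and stop on an object; "grip_force" is the grip in N (left out, the last holds). Time passes only in rows, so rows that do not move let the fingers close. It gives the time, the measured TCP pose, the force, the opening and the grip force at its end, in the units of the state.
- r.get_obs(): the state, without advancing time (a new reading comes with each control period).
- eyes.grab_frame(name): name is "side" or "top"; returns (picture, depth): 420x560x3 uint8, red, green, blue; 420x560 float32, m along the optical axis (not along the pixel's ray), 0 where there is no reading.
- eyes.calibration(name): a dict with "fov_y" (degrees; the focal length in pixels is half the picture's height over the tangent of half this angle, whatever the lens; pixels are square), "cx", "cy" (the principal point, pixels), "k1" (the pictures are not rectified: a ray, as slopes to the right and down, at radius r is drawn at 1 + k1 r^2 times it, then the intrinsics apply), "origin" and "attitude" of the camera in the world. Camera axes: x right, y up, looking along -z (the intrinsics and any distortion apply to the point x, -y, -z); pixel columns grow to the right and rows downward; lengths in m; the calibration is good to about 2 mm. A picture is of the moment at which its call begins. calibration takes no time and is no camera call.
- ticket.hand_in(): hands the job in; it is judged then, once.
The state is a dict: "clock": time; "joints": joint angles; "qvel": joint speeds; "tau": joint torques, N m; "tcp_pos": TCP position; "orientation": TCP orientation; "contact_force": force on the tool from outside, world axes, zero at the start; "moment": the same for the moment, N m; "grip_width": finger opening in m; "gripper_force": force on a finger pad.
Only numpy, scipy, OpenCV 4.12 (cv2) and the standard library are available. Lean on these libraries where they do the work, as an engineer would, in place of code of your own. Each camera call takes 0.05 s, during which the arm holds its last target. There are 200 camera calls.

## Working session

There is one attempt and no reset: what is moved stays moved. The work goes in short steps, Python scripts to look and compute and a tool call to move; the robot and the scene stay as the last step left them, time stands still between calls to the robot, and variables do not carry over. Pictures are saved under pics/ and viewed, at most 10 in all, crops included, and the job is handed in when it is done.

Besides the shell and the picture viewer there is one more tool, called after "Request:" by a JSON object that holds its "fn" and its "kwargs", one argument or row to a line. arm_command: Moves the arm, as the interface text tells. Its arguments: {"type":"object","properties":{"plan":{"type":"string"},"hand":{"type":"number"},"grip_force":{"type":"number"}},"required":["plan"]}

```bash
mkdir -p pics
cat > h.py <<'E'
import numpy as np, cv2
from bench import r, eyes, ticket
def pts(name,d):
    c=eyes.calibration(name); H,W=d.shape; f=H/2/np.tan(np.radians(c['fov_y'])/2)
    v,u=np.mgrid[:H,:W].astype(float)
    K=np.array([[f,0,c['cx']],[0,f,c['cy']],[0,0,1.]])
    s=cv2.undistortPoints(np.stack([u.ravel(),v.ravel()],1)[:,None],K,np.array([c['k1'],0,0,0.]))[:,0]
    z=d.ravel(); P=np.stack([s[:,0]*z,-s[:,1]*z,-z],1)
    A=np.array(c['attitude'],float)
    R=A if A.shape==(3,3) else cv2.Rodrigues(A)[0]
    return (P@R.T+np.array(c['origin'])).reshape(H,W,3)
E
python3 - <<'E'
from h import *
for n in("side","top"):
    im,d=eyes.grab_frame(n); cv2.imwrite(f"pics/{n}0.png",im[:,:,::-1]); np.savez(f"{n}0.npz",im=im,d=d); print(eyes.calibration(n))
print(r.get_obs())
E
```

```text
{'fov_y': 44.67107680948269, 'cx': 271.2591821372968, 'cy': 205.618472264849, 'k1': -0.07148242553749419, 'origin': array([0.42880543, 0.95083326, 0.51030039]), 'attitude': array([ 0.12747091, -1.65942134, -2.55228147])}
{'fov_y': 55.13461546808025, 'cx': 280.05932184901326, 'cy': 210.69490342091763, 'k1': -0.04822720061722973, 'origin': array([0.36761388, 0.07343126, 0.92310434]), 'attitude': array([ 0.17633313, -0.16594415, -1.53257912])}
{'clock': 0.1, 'joints': array([-1.44714735,  0.47777195,  0.02235572,  1.55633992, -0.01149981,
        1.10927763, -0.08309816]), 'qvel': array([-1.17306276e-03,  4.05663871e-06, -1.57292420e-03, -3.39394004e-03,
       -1.90703642e-03, -1.43463905e-04,  2.15581641e-04]), 'tau': array([ 3.55171032e-03, -5.97762358e+01,  1.61331788e+00, -2.81955796e+01,
        1.28325925e-02,  5.02895244e-03, -2.61218460e-06]), 'tcp_pos': array([0.15492756, 0.65641389, 0.214192  ]), 'orientation': array([-3.63192467e-01, -3.12046237e+00,  2.61880098e-03]), 'contact_force': array([-0.55188574, -0.15764166,  0.5181807 ]), 'moment': array([-0.00012145,  0.01392487,  0.06257774]), 'gripper_force': 0.0, 'grip_width': 0.08540627654363864}
```

View pics/top0.png

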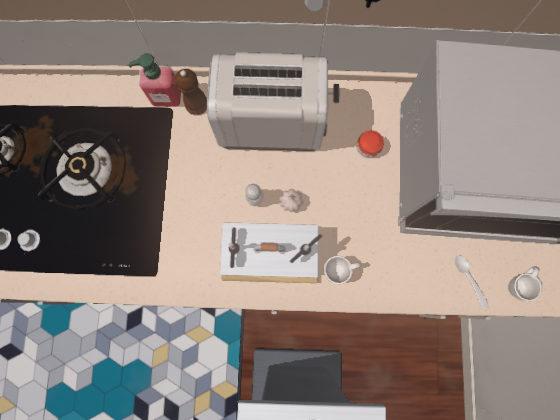

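View pics/side0.png

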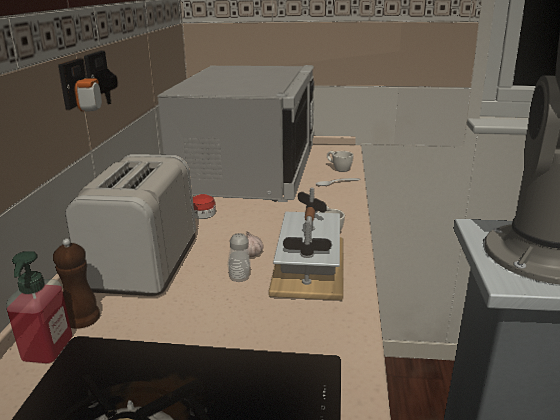

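The top view shows the press at about (270,250): the left nut (234,248) lies across the plate and looks tight, and the right nut (306,249) is rotated and high. The mug is at (340,270), right of the press. The shaker (254,193) and garlic (290,200) are behind it. The side view agrees, with the far nut standing high at (312,200).

Run:
```python
from h import *
D=np.load("top0.npz"); im=D['im'].astype(int); P=pts("top",D['d']); h=im.max(2); np.save("P.npy",P)
sub=np.zeros(h.shape,bool); sub[180:300,200:380]=1
m=sub&(P[...,2]>.066)&(P[...,2]<.082)&(h>120)
n,l,st,_=cv2.connectedComponentsWithStats(m.astype(np.uint8)); k=1+st[1:,4].argmax()
rect=cv2.minAreaRect(P[l==k][:,:2].astype(np.float32)); print("plate",rect, np.median(P[l==k][:,2]), cv2.boxPoints(rect))
for nm,(a,b,c,d) in dict(L=(225,270,220,245),R=(230,270,286,326)).items():
    s=np.zeros(h.shape,bool); s[a:b,c:d]=1
    q=P[s&(h<75)&(P[...,2]>.085)]
    print(nm,len(q),cv2.minAreaRect(q[:,:2].astype(np.float32)),np.percentile(q[:,2],[5,25,50,75,95,100]))
for nm,(a,b,c,d) in dict(mug=(250,290,322,368),shk=(178,212,240,268),gar=(185,215,276,306)).items():
    q=P[a:b,c:d].reshape(-1,3); q=q[q[:,2]>.02]; q=q[(q[:,2]<.12)]
    print(nm,q.min(0),q.max(0))
# side
D=np.load("side0.npz"); im=D['im'].astype(int); P=pts("side",D['d']); h=im.max(2)
for nm,(a,b,c,d) in dict(L=(230,260,278,335),R=(186,222,296,330)).items():
    s=np.zeros(h.shape,bool); s[a:b,c:d]=1
    q=P[s&(h<60)&(P[...,2]>.08)]
    print(nm,len(q),cv2.minAreaRect(q[:,:2].astype(np.float32)),np.percentile(q[:,2],[1,5,25,50,75,95,99]))
import cv2
a=np.load("top0.npz")['im'][190:310,200:380,::-1]; b=np.load("side0.npz")['im'][170:300,250:370,::-1]
a=cv2.resize(a,(540,360),interpolation=cv2.INTER_CUBIC); b=cv2.resize(b,(240,260),interpolation=cv2.INTER_CUBIC)
o=np.zeros((360,790,3),np.uint8);o[:,:540]=a;o[:260,545:785]=b;cv2.imwrite("pics/z0.png",o)
```

```text
plate ((0.4726960361003876, 0.10183420032262802), (0.11277604848146439, 0.2066458761692047), 0.2517412602901459) 0.07402950704428302 [[ 0.41585457  0.2049084 ]
 [ 0.41676253 -0.00173549]
 [ 0.5295375  -0.00124   ]
 [ 0.52862954  0.2054039 ]]Traceback (most recent call last):
  File "<stdin>", line 10, in <module>
    return _quantile_unchecked(
        a, q, axis, out, overwrite_input, method, keepdims, weights)
    return _ureduce(a,
                    func=_quantile_ureduce_func,
    ...<5 lines>...
                    overwrite_input=overwrite_input,
                    method=method)
    r = func(a, **kwargs)
    result = _quantile(arr,
                       quantiles=q,
    ...<2 lines>...
                       out=out,
                       weights=wgt)
    slices_having_nans = np.isnan(arr[-1, ...])
                                  ~~~^^^^^^^^^
IndexError: index -1 is out of bounds for axis 0 with size 0
```

```bash
cat > nut.py <<'E'
from h import *
def wings(n,c,im,d,zmin=.088,zmax=.135):
    "dark pts within 50 mm of axis c=(x,y)"
    P=pts(n,d); h=im.max(2); rr=np.hypot(P[...,0]-c[0],P[...,1]-c[1])
    return P[(rr<.05)&(h<90)&(P[...,2]>zmin)&(P[...,2]<zmax)&(d>0)]
def ang(q,c,top=.012):
    "wing line angle (deg, world) & centroid from the upper faces"
    v=q[:,:2]-c; w=v[np.hypot(*v.T)>.013]; a=np.arctan2(w[:,1],w[:,0])
    return np.degrees(np.angle(np.exp(2j*a).mean())/2)
E
python3 - <<'E'
from nut import *
for n in("top","side"):
  D=np.load(n+"0.npz"); im,d=D['im'],D['d']
  for nm,c in dict(L=(.4724,.1768),R=(.4730,.0268)).items():
    q=wings(n,np.array(c),im,d)
    print(n,nm,len(q)); 
    if len(q)>5: print(np.percentile(q[:,2],[2,10,25,50,75,90,98]).round(4),ang(q,np.array(c)),cv2.minAreaRect(q[:,:2].astype(np.float32)))
D=np.load("top0.npz");print(D['im'][240:258:3,306],D['d'][240:258:3,306]);P=pts("top",D['d'])
for nm,(a,b,c,d) in dict(mug=(250,290,322,368),shk=(178,212,240,268),gar=(185,215,276,306)).items():
    q=P[a:b,c:d].reshape(-1,3); q=q[(q[:,2]>.02)&(q[:,2]<.12)]
    print(nm,q.min(0),q.max(0))
a=np.load("top0.npz")['im'][190:310,200:380,::-1]; b=np.load("side0.npz")['im'][170:300,250:370,::-1]
a=cv2.resize(a,(540,360),interpolation=cv2.INTER_CUBIC); b=cv2.resize(b,(240,260),interpolation=cv2.INTER_CUBIC)
o=np.zeros((360,790,3),np.uint8);o[:,:540]=a;o[:260,545:785]=b;cv2.imwrite("pics/z0.png",o)
E
```

```text
top L 29
[0.09   0.0913 0.0952 0.1042 0.1052 0.1068 0.1082] 4.570509593117176 ((0.4530688226222992, 0.1735411286354065), (0.004764368757605553, 0.04304557293653488), 79.76668548583984)
top R 67
[0.1025 0.1061 0.1098 0.1178 0.1199 0.1207 0.1214] -46.80456470365181 ((0.4712831974029541, 0.02730630338191986), (0.017046678811311722, 0.07727290689945221), 32.14167022705078)
side L 498
[0.0884 0.0901 0.0932 0.0973 0.1033 0.1063 0.1094] 0.3665542851829361 ((0.4690004587173462, 0.17478397488594055), (0.06908354163169861, 0.061950378119945526), 46.85107421875)
side R 297
[0.0944 0.1016 0.1057 0.1109 0.1163 0.1203 0.1218] -47.818772615885486 ((0.4739803373813629, 0.02989615872502327), (0.01616239920258522, 0.0815248042345047), 51.98169708251953)
[[211 209 211]
 [188 185 186]
 [182 176 175]
 [151 145 144]
 [ 87  78  75]
 [144 140 141]] [0.85557306 0.85439247 0.78777593 0.8009711  0.8145686  0.84794   ]
mug [ 0.406858   -0.09632565  0.02009585] [ 0.46544075 -0.01619611  0.05297725]
shk [0.57860746 0.12225865 0.02059642] [0.61535459 0.16367007 0.09356797]
gar [0.56761126 0.03272484 0.0200172 ] [0.61806678 0.08380735 0.05568716]
```

View pics/z0.png

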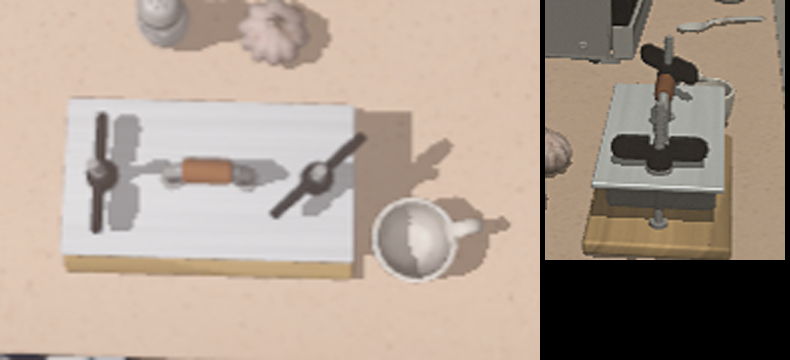

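The high nut is the right one. Its axis is near (0.473, 0.027), with wings at about −47° in the world, wing tops at about 0.120 m and roughly 8.6 rad to go. I'll centre the half-open gripper over the axis so that each fingertip pushes one wing, then turn the wrist.

Request:
{"fn": "arm_command", "kwargs": {
  "plan": "-0.031 -0.017 0 0;-0.031 -0.017 0 0;-0.031 -0.017 0 0;-0.031 -0.017 0 0;-0.031 -0.017 0 0;-0.031 -0.017 0 0;-0.031 -0.017 0 0;-0.031 -0.017 0 0;-0.031 -0.017 0 0;-0.031 -0.017 0 0;0 0 0 0;0 0 0 0",
  "hand": 0.06,
  "grip_force": 20
}}

```text
clock: 1.6
tcp_pos: [0.417, 0.4207, 0.2148]
orientation: [-0.363, -3.12, 0.0]
contact_force: [-0.2, -0.2, 0.6]
grip_width: 0.0403
gripper_force: 0.0
```

```bash
cat > st.py <<'E'
from h import *
import sys
o=r.get_obs(); R=cv2.Rodrigues(o['orientation'])[0]; p=o['tcp_pos']
C=np.array([.473,.0268,p[2]])
print('t',o['clock'],'tcp',p.round(4),'ang_y',np.degrees(np.arctan2(R[1,1],R[0,1])).round(1),'tilt',R[2].round(3),'w',round(o['grip_width'],4))
print('q',o['joints'].round(2),'F',o['contact_force'].round(1),'M',o['moment'].round(2))
print('to axis, tool frame',(R.T@(C-p)).round(4))
E
python3 st.py
```

```text
t 1.6 tcp [0.417  0.4207 0.2148] ang_y 76.7 tilt [ 0.001 -0.    -1.   ] w 0.0403
q [-0.99  0.34  0.12  1.77 -0.05  1.04  0.49] F [-0.2 -0.2  0.6] M [-0.02  0.05  0.  ]
to axis, tool frame [-0.1448 -0.3705 -0.    ]
```

Request:
{"fn": "arm_command", "kwargs": {
  "plan": "-0.012 -0.031 0 0;-0.012 -0.031 0 0;-0.012 -0.031 0 0;-0.012 -0.031 0 0;-0.012 -0.031 0 0;-0.012 -0.031 0 0;-0.012 -0.031 0 0;-0.012 -0.031 0 0;-0.012 -0.031 0 0;-0.012 -0.031 0 0;-0.012 -0.031 0 0;-0.012 -0.031 0 0;0 0 0 8.5;0 0 0 8.5;0 0 0 8.5;0 0 0 8.5;0 0 0 0;0 0 0 0"
}}

```text
clock: 3.85
tcp_pos: [0.4723, 0.026, 0.2151]
orientation: [-1.254, -2.881, -0.0]
contact_force: [0.3, 0.4, -0.5]
grip_width: 0.0399
gripper_force: 0.0
```

```bash
python3 st.py
python3 - <<'E'
from h import *
im,d=eyes.grab_frame("side"); np.savez("s1.npz",im=im,d=d)
P=pts("side",d)
i=im[100:310,230:390,::-1]; cv2.imwrite("pics/s1.png",cv2.resize(i,(457,600),interpolation=cv2.INTER_CUBIC))
E
```

```text
t 3.85 tcp [0.4723 0.026  0.2151] ang_y 43.0 tilt [ 0.  0. -1.] w 0.0399
q [-0.56  0.14  0.41  2.04 -0.07  0.97  0.64] F [ 0.3  0.4 -0.5] M [-0.02 -0.07 -0.03]
to axis, tool frame [0.0001 0.0011 0.    ]
```

View pics/s1.png

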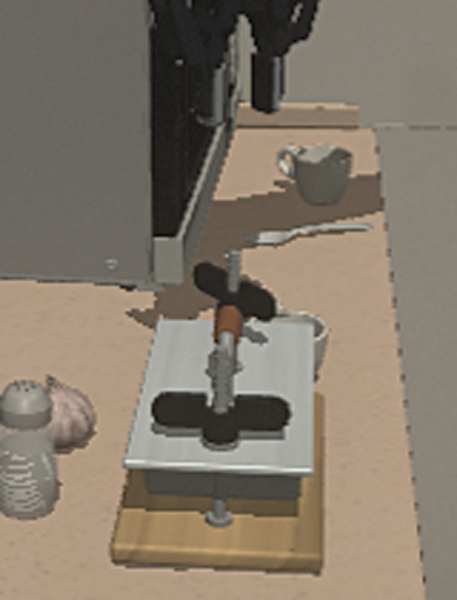

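The crop shows the two fingertips (about 210,115 and 265,105) above the stud of the high nut (232,255), straddling the axis. I'll check tip height with the depth.

Run:
```python
from h import *
D=np.load("s1.npz"); P=pts("side",D['d']); q=P[(np.hypot(P[...,0]-.473,P[...,1]-.0268)<.06)&(P[...,2]>.145)]
print(np.percentile(q[:,2],[0,1,2,5,10]).round(4)); l=q[q[:,2]<.22]; print(cv2.minAreaRect(l[:,:2].astype(np.float32)), l.min(0),l.max(0))
```

```text
[0.2338 0.2411 0.2458 0.2596 0.2817]Traceback (most recent call last):
  File "<stdin>", line 3, in <module>
    return umr_minimum(a, axis, None, out, keepdims, initial, where)
ValueError: zero-size array to reduction operation minimum which has no identity
```

Run:
```python
from h import *
D=np.load("s1.npz"); P=pts("side",D['d'])
for u in(303,323):
  for v in range(120,148,3): print(u,v,D['im'][v,u],P[v,u].round(3))
```

```text
303 120 [37 35 34] [0.488 0.06  0.281]
303 123 [30 29 29] [0.489 0.052 0.274]
303 126 [28 27 24] [0.488 0.054 0.269]
303 129 [35 34 32] [0.488 0.053 0.263]
303 132 [36 35 35] [0.489 0.05  0.257]
303 135 [38 38 37] [0.489 0.05  0.251]
303 138 [38 35 33] [0.488 0.055 0.247]
303 141 [58 58 56] [0.489 0.047 0.239]
303 144 [43 41 39] [ 0.52  -0.423  0.089]
303 147 [39 38 33] [ 0.519 -0.419  0.081]
323 120 [34 32 30] [0.454 0.015 0.27 ]
323 123 [39 36 34] [0.454 0.015 0.265]
323 126 [34 30 27] [0.453 0.017 0.26 ]
323 129 [35 33 31] [0.453 0.014 0.253]
323 132 [37 36 33] [0.453 0.017 0.248]
323 135 [38 34 31] [0.453 0.015 0.242]
323 138 [31 28 26] [0.453 0.017 0.236]
323 141 [141 123 105] [ 0.472 -0.712  0.012]
323 144 [78 68 58] [ 0.471 -0.712  0.002]
323 147 [175 152 128] [ 0.471 -0.683  0.   ]
```

Request:
{"fn": "arm_command", "kwargs": {
  "plan": "0 0.001 0.02 0;0 0 0.02 0;0 0 0.02 0;0 0 0.01 0;0 0 0 0;0 0 0 0"
}}

```text
clock: 4.65
tcp_pos: [0.4737, 0.0259, 0.1457]
orientation: [1.259, 2.877, 0.001]
contact_force: [0.1, -0.1, -1.2]
grip_width: 0.0404
gripper_force: 0.0
```

```bash
python3 st.py
python3 - <<'E'
from h import *
im,d=eyes.grab_frame("side"); np.savez("s2.npz",im=im,d=d)
P=pts("side",d)
i=im[120:260,250:370,::-1]; cv2.imwrite("pics/s2.png",cv2.resize(i,(514,600),interpolation=cv2.INTER_CUBIC))
q=(np.hypot(P[...,0]-.473,P[...,1]-.0268)<.06)&(P[...,2]>.14)
for u in range(292,336,3):
  v=np.where(q[:,u])[0]
  if len(v): print(u,v.max(),P[v.max(),u].round(3))
E
```

```text
t 4.65 tcp [0.4737 0.0259 0.1457] ang_y 42.7 tilt [-0.     0.001 -1.   ] w 0.0404
q [-0.53  0.24  0.4   2.11 -0.13  0.81  0.7 ] F [ 0.1 -0.1 -1.2] M [-0.03  0.04  0.05]
to axis, tool frame [ 0.0011  0.0001 -0.    ]
292 157 [0.507 0.064 0.213]
295 158 [0.501 0.071 0.214]
298 176 [0.498 0.039 0.167]
301 178 [0.492 0.046 0.166]
304 179 [0.486 0.053 0.167]
307 177 [0.481 0.048 0.169]
310 148 [0.476 0.05  0.226]
313 141 [0.471 0.036 0.236]
316 145 [0.467 0.003 0.218]
319 172 [0.46  0.01  0.166]
322 173 [0.454 0.016 0.166]
325 173 [0.448 0.016 0.166]
328 154 [0.443 0.016 0.205]
331 150 [0.438 0.003 0.208]
334 149 [0.432 0.005 0.211]
```

View pics/s2.png

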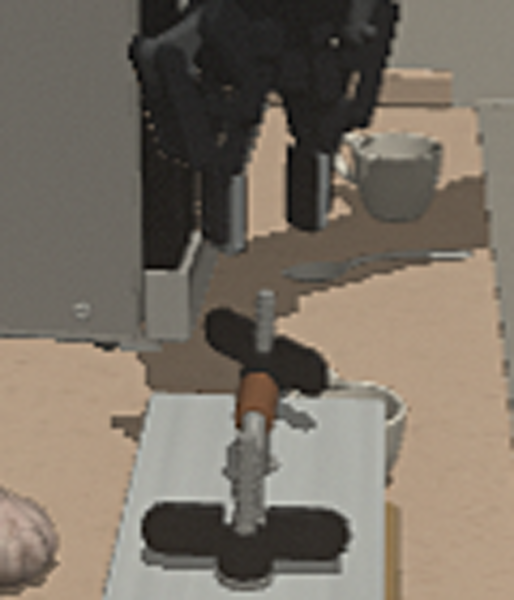

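The picture shows both fingertips (crop 230,248 and 305,228) clearly above the stud top. They sit about 20 mm higher than the stated offset suggests, so I'll go down in checked steps.

Request:
{"fn": "arm_command", "kwargs": {
  "plan": "0.001 0 0.01 0;0 0 0.01 0;0 0 0.01 0;0 0 0 0;0 0 0 0"
}}

```text
clock: 5.32
tcp_pos: [0.4725, 0.0265, 0.115]
orientation: [-1.26, -2.878, 0.0]
contact_force: [-0.1, -1.0, -0.6]
grip_width: 0.0403
gripper_force: 0.0
```

```bash
cat > tip.py <<'E'
from h import *
im,d=eyes.grab_frame("side"); P=pts("side",d); h=im.max(2)
q=(np.hypot(P[...,0]-.473,P[...,1]-.0268)<.05)&(P[...,2]>.08)
cv2.imwrite("pics/tip.png",cv2.resize(im[120:260,250:370,::-1],(514,600),interpolation=cv2.INTER_CUBIC))
np.savez("tip.npz",im=im,d=d)
im,d=eyes.grab_frame("top"); np.savez("tipt.npz",im=im,d=d)
for u in range(292,334,3):
  v=np.where(q[:,u])[0]
  if len(v): print(u,[(int(k),*P[k,u].round(3).tolist()) for k in v[(v>=165)][::3]])
E
python3 st.py; python3 tip.py
```

```text
t 5.325 tcp [0.4725 0.0265 0.115 ] ang_y 42.7 tilt [-0. -0. -1.] w 0.0403
q [-0.51  0.29  0.39  2.14 -0.16  0.73  0.72] F [-0.1 -1.  -0.6] M [-0.08 -0.   -0.02]
to axis, tool frame [-0.0001  0.0006 -0.    ]
292 [(171, 0.508, 0.063, 0.185)]
295 []
298 [(165, 0.496, 0.065, 0.198), (168, 0.496, 0.065, 0.193), (171, 0.496, 0.069, 0.188), (174, 0.496, 0.063, 0.18), (177, 0.498, 0.049, 0.169), (180, 0.498, 0.046, 0.161), (183, 0.498, 0.047, 0.156), (186, 0.498, 0.046, 0.149), (189, 0.498, 0.046, 0.143), (194, 0.501, 0.001, 0.114), (197, 0.501, -0.002, 0.106)]
301 [(165, 0.493, 0.038, 0.189), (168, 0.493, 0.037, 0.182), (171, 0.491, 0.056, 0.183), (174, 0.492, 0.052, 0.176), (177, 0.491, 0.056, 0.171), (180, 0.491, 0.056, 0.165), (183, 0.491, 0.055, 0.159), (186, 0.491, 0.055, 0.153), (189, 0.491, 0.054, 0.146), (192, 0.492, 0.046, 0.137), (195, 0.495, 0.007, 0.115), (198, 0.494, 0.011, 0.11), (201, 0.495, 0.008, 0.102)]
304 [(165, 0.486, 0.052, 0.194), (168, 0.486, 0.058, 0.19), (171, 0.486, 0.055, 0.183), (174, 0.486, 0.057, 0.178), (177, 0.486, 0.05, 0.169), (180, 0.486, 0.049, 0.163), (
[... 1525 characters left out ...]
4, 0.016, 0.17), (174, 0.453, 0.018, 0.165), (177, 0.453, 0.017, 0.158), (180, 0.453, 0.015, 0.151), (183, 0.453, 0.016, 0.145), (186, 0.453, 0.018, 0.139), (201, 0.451, 0.048, 0.121), (204, 0.451, 0.055, 0.117), (207, 0.451, 0.052, 0.11), (210, 0.451, 0.056, 0.105)]
325 [(165, 0.448, 0.019, 0.183), (168, 0.448, 0.019, 0.177), (171, 0.448, 0.023, 0.173), (174, 0.448, 0.021, 0.166), (177, 0.447, 0.018, 0.158), (180, 0.447, 0.02, 0.153), (183, 0.447, 0.019, 0.147), (186, 0.447, 0.021, 0.141), (203, 0.446, 0.052, 0.118), (206, 0.445, 0.058, 0.115), (209, 0.445, 0.059, 0.109)]
328 [(165, 0.442, 0.015, 0.182), (168, 0.442, 0.02, 0.178), (171, 0.442, 0.007, 0.167)]
331 [(165, 0.437, 0.004, 0.179)]
```

View pics/tip.png

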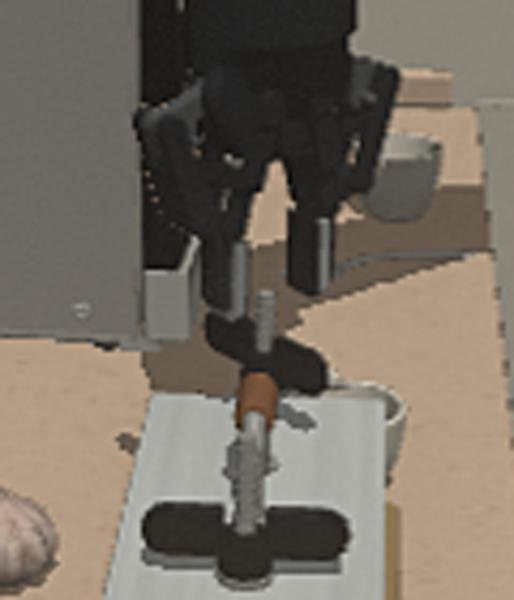

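The tips are at z≈0.136, so tip z = TCP z + 0.021, and they line up with the axis. I'll lower to tips at about 0.107, square to the wings.

Request:
{"fn": "arm_command", "kwargs": {
  "plan": "0 0.0005 0.01 0;0 0 0.01 0;0 0 0.009 0;0 0 0 0;0 0 0 0"
}}

```text
clock: 6.05
tcp_pos: [0.4729, 0.0268, 0.0861]
orientation: [1.26, 2.878, -0.0]
contact_force: [-0.3, 0.9, -0.3]
grip_width: 0.04
gripper_force: 0.0
```

```bash
python3 st.py
```

```text
t 6.05 tcp [0.4729 0.0268 0.0861] ang_y 42.7 tilt [-0. -0. -1.] w 0.04
q [-0.49  0.35  0.37  2.16 -0.2   0.67  0.75] F [-0.3  0.9 -0.3] M [ 0.02 -0.01 -0.01]
to axis, tool frame [-0.0001  0.0001 -0.    ]
```

Request:
{"fn": "arm_command", "kwargs": {
  "plan": "0 0 0 10;0 0 0 10;0 0 0 10;0 0 0 10;0 0 0 10;0 0 0.0003 10;0 0 0.0003 10;0 0 0.0003 10;0 0 0 0"
}}

```text
clock: 7.18
tcp_pos: [0.4731, 0.0271, 0.0854]
orientation: [2.813, 1.397, 0.0]
contact_force: [0.1, -0.5, -0.5]
grip_width: 0.0404
gripper_force: 0.0
```

```bash
python3 st.py; python3 tip.py >/dev/null
python3 - <<'E'
from nut import *
D=np.load("tipt.npz"); cv2.imwrite("pics/a.png",cv2.resize(np.hstack([np.load("tip.npz")['im'][150:260,250:370],D['im'][200:310,220:340]])[:,:,::-1],(800,366),interpolation=cv2.INTER_CUBIC))
E
```

```text
t 7.175 tcp [0.4731 0.0271 0.0854] ang_y -37.2 tilt [ 0.  0. -1.] w 0.0404
q [-0.78  0.41  0.72  2.18 -0.43  0.69 -0.41] F [ 0.1 -0.5 -0.5] M [-0.06 -0.01 -0.03]
to axis, tool frame [-0.0002  0.0001  0.    ]
```

View pics/a.png

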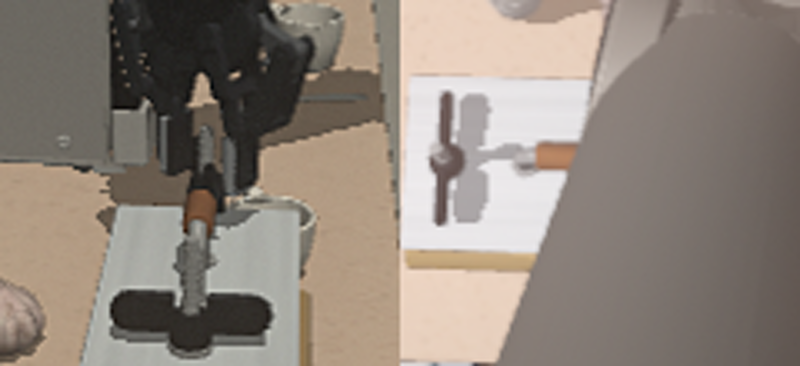

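The left half of the view shows the fingers straddling the nut with its wings now turned end-on near (205,185). The nut is turning, with about 0.03 N m measured. The tight nut is unmoved.

Request:
{"fn": "arm_command", "kwargs": {
  "plan": "0 0 0.0003 10;0 0 0.0003 10;0 0 0.0003 10;0 0 0.0003 10;0 0 0.0003 10;0 0 0.0003 10;0 0 0.0003 10;0 0 0.0003 10;0 0 0.0003 10;0 0 0.0003 10;0 0 0.0003 10;0 0 0 0;0 0 0 0"
}}

```text
clock: 8.9
tcp_pos: [0.4727, 0.027, 0.0818]
orientation: [-2.76, 1.5, 0.001]
contact_force: [-0.6, -0.2, 0.8]
grip_width: 0.0401
gripper_force: 0.0
```

```bash
python3 st.py
```

```text
t 8.9 tcp [0.4727 0.027  0.0818] ang_y -147.0 tilt [-0.001  0.    -1.   ] w 0.0401
q [-1.07  0.69  1.21  2.19 -0.87  0.89 -1.87] F [-0.6 -0.2  0.8] M [-0.01  0.03  0.02]
to axis, tool frame [ 0.0003 -0.0002 -0.    ]
```

Request:
{"fn": "arm_command", "kwargs": {
  "plan": "0 0 0 -10;0 0 -0.01 -10;0 0 -0.01 0;0 0 -0.005 -10;0 0 0 -10;0 0 0 -10;0 0 0 -10;0 0 0 -10;0 0 0 -10;0 0 0 -10;0 0 0 -10;0 0 0 -10;0 0 0 -10;0 0 0 -10;0 0 0 -10;0 0 0 -10;0 0 0 -10;0 0 0 -10;0 0 0 0;0 0 0 0"
}}

```text
clock: 11.4
tcp_pos: [0.4728, 0.0268, 0.107]
orientation: [-1.746, -2.611, 0.0]
contact_force: [0.3, 1.0, 0.3]
grip_width: 0.04
gripper_force: 0.0
```

```bash
python3 st.py; python3 tip.py>/dev/null
python3 - <<'E'
from nut import *
D=np.load("tip.npz"); im,d=D['im'],D['d']; P=pts("side",d); c=np.array([.473,.0268])
q=wings("side",c,im,d,zmax=.119); print(len(q),np.percentile(q[:,2],[5,50,95,99]),ang(q,c))
cv2.imwrite("pics/b.png",cv2.resize(im[150:260,250:370,::-1],(600,550),interpolation=cv2.INTER_CUBIC))
E
```

```text
t 11.4 tcp [0.4728 0.0268 0.107 ] ang_y 22.5 tilt [ 0. -0. -1.] w 0.04
q [-0.61  0.32  0.5   2.15 -0.23  0.72  0.44] F [0.3 1.  0.3] M [-0.    0.02  0.03]
to axis, tool frame [-0.      0.0002 -0.    ]
380 [0.09650614 0.10637056 0.11636823 0.11756572] -7.951338736545164
```

View pics/b.png

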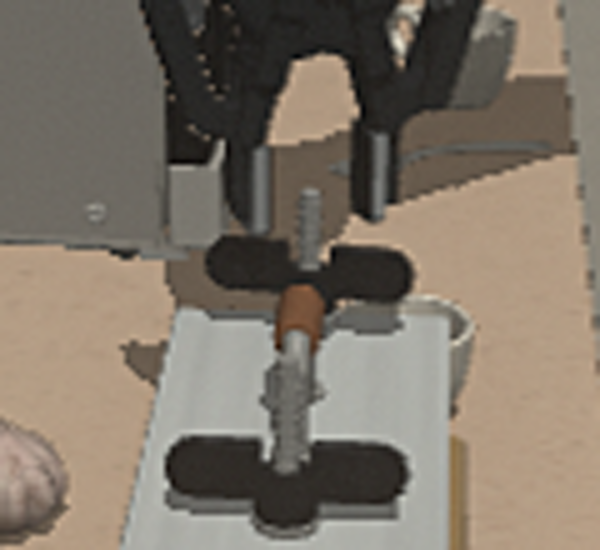

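The view shows both tips above the wings and the nut's wings nearly across the plate, at about −8°, one turn (352°) from home. The fingers need another 40° counter-clockwise before going down.

Request:
{"fn": "arm_command", "kwargs": {
  "plan": "0 0 0 -10;0 0 0 -10;0 0 0 -10;0 0 0 -10;0 0 0 0;0 0 0.01 0;0 0 0.01 0;0 0 0.007 0;0 0 0 0"
}}

```text
clock: 12.62
tcp_pos: [0.4722, 0.0268, 0.0791]
orientation: [-0.741, -3.051, 0.001]
contact_force: [-1.0, 1.1, 0.0]
grip_width: 0.0402
gripper_force: 0.0
```

Request:
{"fn": "arm_command", "kwargs": {
  "plan": "0 0 0 10;0 0 0 10;0 0 0 10;0 0 0.0003 10;0 0 0.0003 10;0 0 0.0003 10;0 0 0.0003 10;0 0 0.0003 10;0 0 0.0003 10;0 0 0.0003 10;0 0 0.0003 10;0 0 0.0003 10;0 0 0.0003 10;0 0 0.0003 10;0 0 0.0003 10;0 0 0.0003 10;0 0 0.0003 10;0 0 0.0003 10;0 0 0.0003 10;0 0 0 10"
}}

```text
clock: 15.12
tcp_pos: [0.4735, 0.027, 0.0754]
orientation: [-2.874, 1.268, -0.002]
contact_force: [1.0, -0.9, -1.3]
grip_width: 0.0399
gripper_force: 0.6
```

```bash
python3 st.py
```

```text
t 15.125 tcp [0.4735 0.027  0.0754] ang_y -137.6 tilt [ 0.001 -0.001 -1.   ] w 0.0399
q [-1.06  0.71  1.21  2.19 -0.91  0.89 -1.68] F [ 1.  -0.9 -1.3] M [-0.25 -0.1  -0.02]
to axis, tool frame [-0.0002  0.0005 -0.    ]
```

Request:
{"fn": "arm_command", "kwargs": {
  "plan": "0 0 0 -10;0 0 -0.01 -10;0 0 -0.01 -10;0 0 -0.003 -10;0 0 0 -10;0 0 0 -10;0 0 0 -10;0 0 0 -10;0 0 0 -10;0 0 0 -10;0 0 0 -10;0 0 0 -10;0 0 0 -10;0 0 0 -10;0 0 0 -10;0 0 0 -10;0 0 0 -10;0 0 0 -10;0 0 0 -10;0 0 0 -10"
}}

```text
clock: 17.62
tcp_pos: [0.473, 0.0269, 0.0983]
orientation: [0.733, 3.055, 0.0]
contact_force: [0.7, 0.0, -0.2]
grip_width: 0.0401
gripper_force: 0.0
```

```bash
python3 st.py; python3 tip.py>/dev/null
python3 - <<'E'
from nut import *
D=np.load("tip.npz"); im,d=D['im'],D['d']; c=np.array([.473,.0268])
q=wings("side",c,im,d,zmin=.084,zmax=.114); print(len(q),np.percentile(q[:,2],[5,50,95,99]),ang(q,c))
E
```

```text
t 17.625 tcp [0.473  0.0269 0.0983] ang_y 63.0 tilt [-0.  0. -1.] w 0.0401
q [-0.5   0.32  0.37  2.15 -0.18  0.69  1.09] F [ 0.7  0.  -0.2] M [-0.04 -0.01 -0.03]
to axis, tool frame [-0.     -0.0001 -0.    ]
345 [0.09157486 0.10156578 0.11161209 0.11276438] 1.899404767014917
```

Request:
{"fn": "arm_command", "kwargs": {
  "plan": "0 0 0.01 0;0 0 0.01 0;0 0 0.004 0;0 0 0 0;0 0 0 10;0 0 0 10;0 0 0 10;0 0 0.0003 10;0 0 0.0003 10;0 0 0.0003 10;0 0 0.0003 10;0 0 0.0003 10;0 0 0.0003 10;0 0 0.0003 10;0 0 0.0003 10;0 0 0.0003 10;0 0 0.0003 10;0 0 0.0003 10"
}}

```text
clock: 19.98
tcp_pos: [0.4736, 0.0269, 0.0712]
orientation: [3.123, 0.339, 0.003]
contact_force: [0.9, -1.2, -0.0]
grip_width: 0.04
gripper_force: 0.6
```

Request:
{"fn": "arm_command", "kwargs": {
  "plan": "0 0 0.0003 10;0 0 0.0003 10;0 0 0.0003 10;0 0 0.0003 10;0 0 0 10;0 0 0 5;0 0 0 0"
}}

```text
clock: 20.85
tcp_pos: [0.473, 0.027, 0.0696]
orientation: [2.93, -1.131, 0.001]
contact_force: [-0.6, -0.9, 0.2]
grip_width: 0.04
gripper_force: 0.0
```

```bash
python3 st.py
```

```text
t 20.85 tcp [0.473  0.027  0.0696] ang_y -132.2 tilt [ 0.001  0.    -1.   ] w 0.04
q [-1.06  0.73  1.21  2.2  -0.94  0.89 -1.56] F [-0.6 -0.9  0.2] M [0.02 0.07 0.  ]
to axis, tool frame [0.0001 0.0002 0.    ]
```

Request:
{"fn": "arm_command", "kwargs": {
  "plan": "0 0 0 3;0 0 0 3;0 0 0 0"
}}

```text
clock: 21.22
tcp_pos: [0.4729, 0.027, 0.0696]
orientation: [-2.868, 1.282, 0.0]
contact_force: [0.3, -0.4, -0.3]
grip_width: 0.0402
gripper_force: 0.1
```

```bash
python3 st.py
```

```text
t 21.225 tcp [0.4729 0.027  0.0696] ang_y -138.2 tilt [-0. -0. -1.] w 0.0402
q [-1.07  0.75  1.23  2.2  -0.96  0.91 -1.64] F [ 0.3 -0.4 -0.3] M [-0.07 -0.01  0.03]
to axis, tool frame [ 0.0002  0.0001 -0.    ]
```

Request:
{"fn": "arm_command", "kwargs": {
  "plan": "0 0 0 2;0 0 0 0"
}}

```text
clock: 21.48
tcp_pos: [0.4729, 0.027, 0.0696]
orientation: [-2.844, 1.334, 0.0]
contact_force: [0.0, -0.6, 0.6]
grip_width: 0.0401
gripper_force: 0.2
```

```bash
python3 st.py
```

```text
t 21.475 tcp [0.4729 0.027  0.0696] ang_y -140.3 tilt [-0. -0. -1.] w 0.0401
q [-1.07  0.76  1.24  2.2  -0.96  0.92 -1.67] F [ 0.  -0.6  0.6] M [-0.06 -0.09  0.03]
to axis, tool frame [ 0.0002 -0.     -0.    ]
```

Not at the stop yet, so I'll go on in small steps.

Request:
{"fn": "arm_command", "kwargs": {
  "plan": "0 0 0 1.5;0 0 0 0"
}}

```text
clock: 21.72
tcp_pos: [0.4729, 0.0266, 0.0696]
orientation: [2.826, -1.372, 0.001]
contact_force: [0.2, -1.0, 0.1]
grip_width: 0.0403
gripper_force: 1.0
```

```bash
python3 st.py|sed -n 1,2p
```

```text
t 21.725 tcp [0.4729 0.0266 0.0696] ang_y -141.8 tilt [ 0.001  0.    -1.   ] w 0.0403
q [-1.07  0.77  1.24  2.2  -0.97  0.92 -1.7 ] F [ 0.2 -1.   0.1] M [-0.4  -0.17  0.09]
```

Request:
{"fn": "arm_command", "kwargs": {
  "plan": "0 0 0 1.5;0 0 0 0"
}}

```text
clock: 21.98
tcp_pos: [0.473, 0.0263, 0.0697]
orientation: [2.807, -1.409, 0.001]
contact_force: [1.3, -4.4, 0.5]
grip_width: 0.0399
gripper_force: 3.0
```

```bash
python3 st.py|sed -n 1,2p; python3 tip.py>/dev/null
python3 - <<'E'
from nut import *
D=np.load("tip.npz"); im,d=D['im'],D['d']; c=np.array([.473,.0268])
q=wings("side",c,im,d,zmin=.084,zmax=.114); print(len(q),ang(q,c))
cv2.imwrite("pics/c.png",cv2.resize(im[150:260,250:370,::-1],(600,550),interpolation=cv2.INTER_CUBIC))
E
```

```text
t 21.975 tcp [0.473  0.0263 0.0697] ang_y -143.3 tilt [ 0.001  0.    -1.   ] w 0.0399
q [-1.07  0.77  1.25  2.2  -0.97  0.93 -1.72] F [ 1.3 -4.4  0.5] M [-0.88 -0.3   0.11]
357 9.807461767911581
```

View pics/c.png

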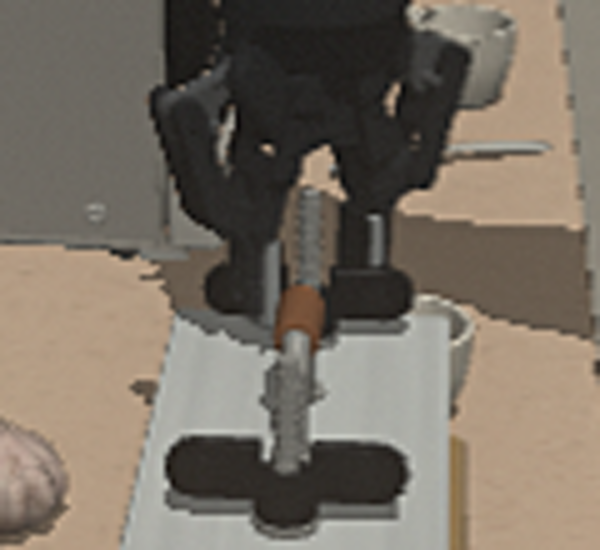

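The view shows the nut low with its wings across the plate, and the forces are now rising at the stop. One more nudge, then I'll back off, lift away and check.

Request:
{"fn": "arm_command", "kwargs": {
  "plan": "0 0 0 2;0 0 0 0"
}}

```text
clock: 22.32
tcp_pos: [0.473, 0.0263, 0.0697]
orientation: [2.782, -1.457, 0.002]
contact_force: [1.2, -5.8, -1.0]
grip_width: 0.0399
gripper_force: 11.9
```

```bash
python3 st.py|sed -n 1,2p
```

```text
t 22.325 tcp [0.473  0.0263 0.0697] ang_y -145.3 tilt [ 0.001  0.    -1.   ] w 0.0399
q [-1.08  0.78  1.26  2.2  -0.98  0.93 -1.74] F [ 1.2 -5.8 -1. ] M [-1.13 -0.31  0.52]
```

Request:
{"fn": "arm_command", "kwargs": {
  "plan": "0 0 0 -8;0 0 0 -10;0 0 0 -10;0 0 0 -10;0 0 0 -5;0 0 0 0;0 0 -0.02 0;0 0 -0.03 0;0 0 -0.04 0;0 0 -0.04 0;0 0 -0.02 0;0 0 0 0;0 0 0 0"
}}

```text
clock: 23.95
tcp_pos: [0.472, 0.0275, 0.2187]
orientation: [-3.123, 0.336, 0.003]
contact_force: [0.0, 0.6, -0.2]
grip_width: 0.0398
gripper_force: 0.0
```

```bash
python3 st.py|sed -n 1,2p; python3 tip.py>/dev/null
python3 - <<'E'
from nut import *
D=np.load("tip.npz"); im,d=D['im'],D['d']
for c in((.473,.0268),(.4724,.1768)):
    c=np.array(c); q=wings("side",c,im,d,zmin=.084,zmax=.114); v=q[:,:2]-c
    w=q[np.abs(v[:,0])>.015]; l=np.polyfit(w[:,0],w[:,1],1)
    print(len(q),np.percentile(q[:,2],[5,50,95,99]).round(4),ang(q,c),np.degrees(np.arctan(l[0])))
cv2.imwrite("pics/e.png",cv2.resize(im[150:260,250:370,::-1],(600,550),interpolation=cv2.INTER_CUBIC))
E
```

```text
t 23.95 tcp [0.472  0.0275 0.2187] ang_y -102.3 tilt [-0.002 -0.    -1.   ] w 0.0398
q [-1.29  0.44  1.43  2.07 -0.5   1.07 -1.4 ] F [ 0.   0.6 -0.2] M [0.02 0.   0.01]
347 [0.0876 0.0979 0.107  0.108 ] -0.1132882848919522 -0.05893651091226465
555 [0.0861 0.0962 0.1068 0.1078] 0.019602047833532144 0.14404452167432777
```

View pics/e.png

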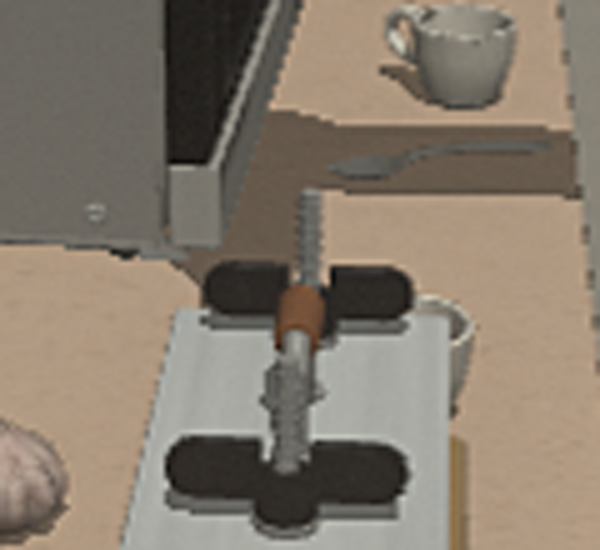

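Both nuts are now at the same height with their wings across the plate at about 0°, and the stop took 0.5 N m. The arm is clear and the mug, shaker and garlic are undisturbed, so I'm handing in.

```bash
python3 -c "
from bench import ticket
print(ticket.hand_in())"
```

```text
the job is handed in; nothing more can be done
None
```

The high wing nut is screwed fully home against its stop, by pushing only; the other nut stayed home, the mug, shaker and garlic were left alone, and the job was handed in at about 24 s.

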